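# Fit the desiccant cartridge and lock the logger's cover with its quarter-turn stud

## Robot

A 6-joint arm with a two-finger parallel gripper is mounted at the origin on a cart in front of the work surface, level with it; the furniture and walls round the work are solid. World frame = base frame: x ahead of the robot, y to its left, z up, the work surface at z = 0. Lengths are in m, angles in rad, forces in N, time in s.
With the tool pointing down it reaches from about 0.3 to 0.775 m from the base axis. Payload 14.6 kg.
Tool frame: the origin (TCP) lies midway between the tips of the shut fingers; the grasp point (between the pads) lies 19 mm behind it; z points along the fingers, y is the line along which they close (so a half turn about z gives the same grasp; the last joint's range is limited). The gripper opens to 94 mm and grips with 3 to 60 N. Pads are 16 mm wide; open, the fingers measure 119 mm over their backs; the gripper's body (75 mm by 177 mm) begins 78 mm behind the grasp point.
Start: joints at [1.168, 0.3, 1.521, -0, 1.321, -0.067], TCP at [0.181, 0.519, 0.205] pointing down, gripper open.
Joint ranges: [-3.03, 3.03], [-0.79, 2.21], [0.23, 2.52], [-1.04, 4.18], [0, 3.07], [-2.55, 2.55]. Speed limits (rad/s): [2.22, 2.22, 2.57, 3.14, 3.14, 3.14].

## Interface

Orientations are given as [roll, pitch, yaw] about the fixed x, y, z axes, in that order (R = Rz(yaw) Ry(pitch) Rx(roll)).
In Python, from station import telemetry, optics, ctrl gives the robot as it stands.
- The arm moves only by the tool carry_out, never from a script. Its argument "plan" is a list that holds one entry, the list of rows, each a list of 7 numbers: the shift along the tool's x, y, z in mm, then the turn, a rotation vector about the tool's x, y, z in rad, then the finger opening in mm, from 0 to 94. A call has 1 to 20 rows; each row shifts and turns the commanded pose from where the row before left it, along the tool's axes as they then stand; what a row does not reach is not made up. A row lasts 1/12 s, in which the tool goes at most 41.7 mm and 7.16 degrees, less where a joint would pass 70% of its speed; a pose out of reach is approached as far as the arm can. A call with a gripper value outside its range is refused whole. The fingers move at their own pace and stop on an object; "squeeze" is the grip in N (left out, the last holds). Time passes only in rows, so rows that do not move let the fingers close. It gives the time, the measured TCP pose, the force, the opening and the grip force at its end, in the units of the state.
- telemetry.get_obs(): the state, without advancing time (a new reading comes with each control period).
- optics.camera(name): name is "scene" or "top"; returns a dict with "pixels" (420x560x3 uint8, red, green, blue), "intrinsics" (3x3 intrinsics, pixels), "dist_coeffs" ([k1, k2, p1, p2, k3] as OpenCV has them; the pictures are not rectified), "origin" and "rotation" of the camera in the world. Camera axes: x right, y down, z forward; pixel columns grow to the right and rows downward; lengths in m; the calibration is good to about 2 mm. A picture is of the moment at which its call begins. There is no depth.
- ctrl.hand_in(): hands the job in; it is judged then, once.
The state is a dict: "time_s": time; "qpos": joint angles; "joint_vel": joint speeds; "tau": joint torques, N m; "ee_pos": TCP position; "eef_rot": TCP orientation; "force": force on the tool from outside, world axes, zero at the start; "moment": the same for the moment, N m; "grip_width": finger opening in m; "grip_force": force on a finger pad.
Only numpy, scipy, OpenCV 4.12 (cv2) and the standard library are available. Lean on these libraries where they do the work, as an engineer would, in place of code of your own. Each camera call takes 0.05 s, during which the arm holds its last target. There are 200 camera calls.

## Task

The water-quality logger on the bench has been serviced. Lay the fresh desiccant cartridge flat in its empty white-walled bay, swing the hinged cover fully shut, then push the orange winged stud in and turn it a quarter turn clockwise until it locks and stays down by itself. Do not knock the other things on the bench about.

Things in the scene. Friction and masses are not known exactly. Their poses are not given: they have to be found in the camera images.
- cartridge: Loose desiccant cartridge, about 90 g: aluminium can 64 x 40 x 22 mm (x, y, z) with an upright blue finger tab in the middle of its top, 30 mm long along x, 9 mm thick along y, from 22 to 43 mm above the underside. Origin at the centre of the underside, z up. It starts lying flat on the bench; a half turn about z makes no difference.
- housing: Light grey instrument case fixed to the bench, 140 mm deep (x) by 190 mm wide (y), rim 66 mm high, open on top, walls 4 mm. Origin at the centre of its underside; -x is its front, towards the robot, +x its hinge side. Inside on the right (-y): circuit board and cells, none above 39 mm. Inside the front wall, in the middle, a slotted steel plate takes the stud's cross pin.
- bay (a point): Centre of the floor of the cartridge bay in the housing, 18 mm above the bench, 45 mm left (+y) of the housing's middle; axes as the housing's. The bay is 70 mm (x) by 46 mm (y) inside: the cartridge lies lengthwise along x with 3 mm play all round. Its white walls are 12 mm high. The seated cartridge's tab ends 61 mm above the bench.
- cover_hinge (a point): Middle of the hinge axis of the cover, fixed to the housing 74 mm behind its centre (+x), 70 mm above the bench; axes as the housing's, the hinge runs along y.
- cover (a joint): Opening of the cover, rad: 0 = shut flat on the rim, 1.57 = upright. It starts just past upright, leaning away from the robot, its edge some 215 mm above the bench. A plate 190 mm wide, 8 mm thick (the hinge axis lies mid-thickness); the free edge is 147 mm from the hinge axis, a 60 mm wide lip in its middle 7 mm farther. A stiff friction hinge keeps it at any angle; about 2 to 4 N at the edge moves it.
- cover_edge (a point): Middle of the cover's free edge on its outer face (the top face when shut); moves with the cover. x axis from this edge to the hinge, z out of the outer face.
- stud_wing (a point): Centre of the stud's orange wing, on the cover's outer face, middle line, 124 mm from the hinge axis. Wing 32 mm long (x), 9 mm thick (y), 18 mm tall (z, out of the outer face). Right below it (9 mm under this point) is the top of a round black flange, 36 mm across, 4 mm thick, on which fingertips can press. Cover shut and stud sprung out: this point is 100 mm above the bench.
- stud_push (a joint): Travel of the stud into the cover, m: 0 = sprung out, 0.0125 = fully in, at its stop. Spring 1.7 N at first, 9 N fully in. With the cover shut the cross pin passes the slotted plate only while the wing points front to back (stud_turn under 0.15); keep it fully in while turning, as the detents under the plate are cleared only past 0.012. Locked it rests at about 0.010, unlocked it springs out.
- stud_turn (a joint): Turn of the stud, rad, clockwise positive seen on the cover's outer face. Near 0 (start): wing front to back along the housing's x, pin in line with the slot. 1.57: wing parallel to the front edge, in line with the two red dots on the cover: locked. Turns freely between stops at 0 and 1.62. Let go fully in beyond about 1.2, it snaps home into the detent.
- screwdriver: Small red-handled screwdriver lying on the bench, 173 x 25 mm; origin under its middle. Bystander.
- ph_pen: Yellow pocket pH meter lying on the bench, 149 x 30 x 20 mm; origin under its middle. Bystander.
- forceps: Steel forceps lying on the bench, 138 x 18 x 10 mm; origin under their middle. Bystander.
- vial_5: Standing sample vial with a blue cap, 27 mm diameter, 68 mm tall; origin under its middle. Bystander.

How it is judged:
By the outcome, as a careful person would: the job done as asked, in the order asked, and still so for the second after the job is handed in, with the robot touching nothing.
It also fails if it takes over 59 s, if anything falls off the work surface, if the arm or the gripper's body presses on something with over 40 N, if the wrist force passes 120 N, or if a joint passes its speed limit or range.

## Working session

There is one attempt and no reset: what is moved stays moved. The work goes in short steps, Python scripts to look and compute and a tool call to move; the robot and the scene stay as the last step left them, time stands still between calls to the robot, and variables do not carry over. Pictures are saved under pics/ and viewed, at most 10 in all, crops included, and the job is handed in when it is done.

Besides the shell and the picture viewer there is one more tool, called after "Request:" as a command line: name --argument value ..., lists and objects as JSON in quotes. carry_out: Moves the arm, as the interface text tells. Its arguments: {"type":"object","properties":{"plan":{"type":"array","items":{"type":"array","items":{"type":"array","items":{"type":"number"}}}},"squeeze":{"type":"number"}},"required":["plan"]}

```bash
mkdir -p pics; cat > h.py <<'E'
import numpy as np, cv2
from scipy.spatial.transform import Rotation as R
from station import telemetry, optics, ctrl
def snap(n,f=None):
    c=optics.camera(n); c={k:(np.array(v)) for k,v in c.items()}
    if f: cv2.imwrite('pics/'+f,c['pixels'][:,:,::-1])
    return c
def ray(c,uv):
    p=cv2.undistortPoints(np.array(uv,float).reshape(-1,1,2),c['intrinsics'].astype(float),c['dist_coeffs'].astype(float)).reshape(-1,2)
    d=np.c_[p,np.ones(len(p))]@c['rotation'].T
    return c['origin'],d
def plane(c,uv,z):
    o,d=ray(c,uv); return o+d*((z-o[2])/d[:,2])[:,None]
def proj(c,P):
    Rm=c['rotation'].T; t=-Rm@c['origin']
    return cv2.projectPoints(np.array(P,float).reshape(-1,3),cv2.Rodrigues(Rm)[0],t,c['intrinsics'].astype(float),c['dist_coeffs'].astype(float))[0].reshape(-1,2)
E
python3 - <<'E'
from h import *
for n in('scene','top'):
    c=snap(n,n+'0.png'); print(n,c['origin'],c['rotation'].round(3).tolist(),c['intrinsics'].tolist())
print(telemetry.get_obs())
E
```

```text
scene [ 0.04706937 -0.63523111  0.57766543] [-2.175, 0.011, -0.734] [[401.7526968928853, 0.0, 277.4110538482914], [0.0, 401.7526968928853, 211.21993695186416], [0.0, 0.0, 1.0]]
top [ 0.36542332 -0.14457166  0.95511416] [-2.962, 0.008, -1.548] [[470.1449334223992, 0.0, 282.30555728630463], [0.0, 470.1449334223992, 213.7066946966353], [0.0, 0.0, 1.0]]
{'time_s': 0.1, 'qpos': array([ 1.16844469e+00,  3.00429925e-01,  1.52149884e+00,  1.12981461e-05,
        1.32068171e+00, -6.66004125e-02]), 'joint_vel': array([-0.00067836,  0.00027039, -0.0022222 ,  0.00029815,  0.00011398,
       -0.00013902]), 'tau': array([ 3.28467686e-04, -5.32638180e+01, -3.53286767e+01,  7.09886360e-02,
        2.34214577e-02, -5.71043961e-05]), 'ee_pos': array([0.18112595, 0.51908418, 0.2049437 ]), 'eef_rot': array([-3.14057782e+00, -7.86566795e-05,  2.80583859e+00]), 'force': array([-0.22179145, -0.16620782,  0.71812676]), 'moment': array([ 0.02353753, -0.00027282, -0.02631498]), 'grip_force': 0.0, 'grip_width': 0.0940959998703494}
```

View pics/scene0.png

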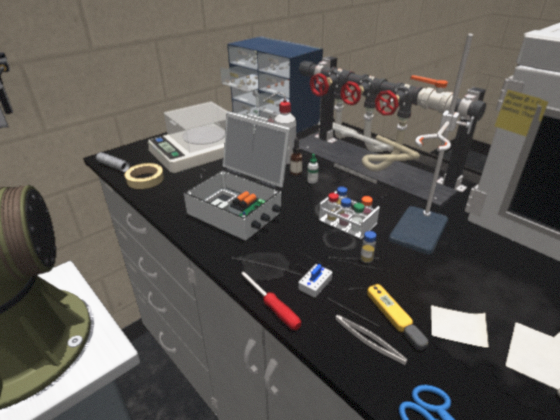

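View pics/top0.png

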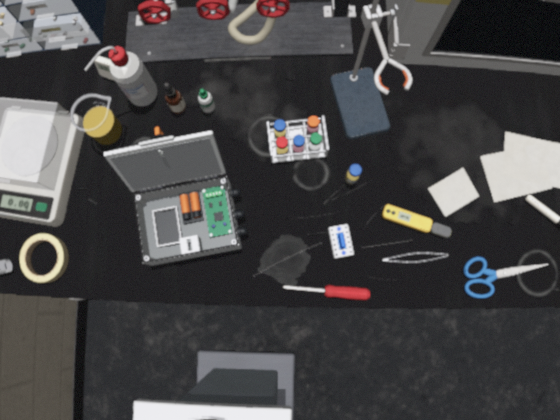

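```bash
sed -i "s/    if f: cv2/    c['rotation']=R.from_euler('xyz',c['rotation']).as_matrix()\n    if f: cv2/" h.py
python3 - <<'E'
from h import *
c=snap('top'); p=c['pixels'][:,:,::-1].copy()
a=cv2.resize(p[120:275,95:255],None,fx=3.8,fy=3.8,interpolation=cv2.INTER_CUBIC)
cv2.imwrite('pics/crop1.png',a)
hsv=cv2.cvtColor(p,cv2.COLOR_BGR2HSV)
roi=np.zeros(p.shape[:2],np.uint8); roi[215:268,318:365]=255
blue=cv2.inRange(hsv,(100,120,60),(130,255,255))&roi
can=(cv2.inRange(hsv,(0,0,90),(180,255,255))|blue)&roi
for n,m,z in(('tab',blue,.043),('can',can,.022)):
    k=max(cv2.findContours(m,0,2)[0],key=cv2.contourArea)
    r=cv2.minAreaRect(k); b=cv2.boxPoints(r); w=plane(c,b,z)
    print(n,r,w.mean(0).round(4),[np.linalg.norm(w[i]-w[i-1]).round(4) for i in range(4)],[np.arctan2(*(w[i]-w[i-1])[1::-1]).round(3) for i in range(4)])
print(proj(c,[[.4,0,0]]), plane(c,[[145,264],[241,249]],.066))
E
```

```text
tab ((341.0577087402344, 240.28846740722656), (14.31647777557373, 4.706787109375), 78.69007110595703) [ 0.4809 -0.2494  0.043 ] [np.float64(0.0281), np.float64(0.0093), np.float64(0.0281), np.float64(0.0093)] [np.float64(0.201), np.float64(-1.353), np.float64(-2.942), np.float64(1.787)]
can ((340.71148681640625, 240.55770874023438), (33.535858154296875, 21.965007781982422), 78.69007110595703) [ 0.4831 -0.2511  0.022 ] [np.float64(0.0673), np.float64(0.0445), np.float64(0.0675), np.float64(0.0441)] [np.float64(0.204), np.float64(-1.351), np.float64(-2.944), np.float64(1.786)]
[[215.34321325 279.69181053]] [[ 0.42308563  0.12799701  0.066     ]
 [ 0.45710308 -0.05655813  0.066     ]]
```

View pics/crop1.png

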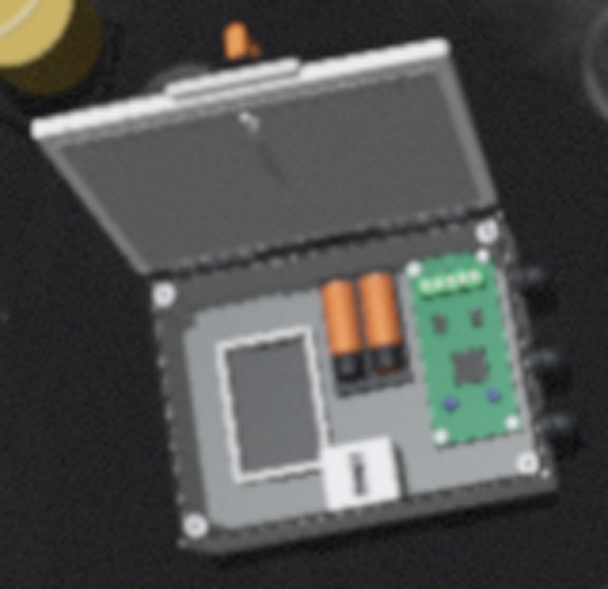

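```bash
cat >> h.py <<'E'
def yawof(v): return np.arctan2(v[1],v[0])
E
python3 - <<'E'
from h import *
c=snap('top')
f=lambda q:(np.array(q,float)+.5)/3.8-.5+np.array([95,120])
s=plane(c,f([[163,294],[195,525],[527,461],[487,232]]),.066)
b=plane(c,f([[217,345],[237,480],[328,463],[306,327]]),.030)
for w in(s,b):
    ex=w[0]-w[1]+w[3]-w[2]; ey=w[0]-w[3]+w[1]-w[2]
    print(w.mean(0).round(4),'yaw',yawof(ex).round(4),(yawof(ey)-np.pi/2).round(4),'len',np.linalg.norm(ex)/2,np.linalg.norm(ey)/2)
y=(yawof(s[0]-s[1]+s[3]-s[2])); hc=s.mean(0)
print('bay from housing', hc[:2]+.045*np.array([-np.sin(y),np.cos(y)]))
# scene view check: project estimates
s2=snap('scene'); p=s2['pixels'][:,:,::-1].copy()
def dot(P,col):
    for u in proj(s2,P): cv2.circle(p,tuple(int(round(8*t)) for t in u),6,col,-1,cv2.LINE_AA,3)
Rz=R.from_euler('z',y).as_matrix(); H=np.r_[hc[:2],0]
q=lambda P:H+np.array(P)@Rz.T
dot(q([[sx*.07,sy*.095,.066] for sx in(1,-1) for sy in(1,-1)]),(0,0,255))
dot(b,(0,255,0)); dot([[.4809,-.2494,.043]],(0,255,255))
u=proj(s2,q([[0,0,.06]]))[0].astype(int)
cv2.imwrite('pics/s1.png',cv2.resize(p[100:310,170:360],None,fx=2.8,fy=2.8,interpolation=cv2.INTER_CUBIC))
E
```

```text
[0.5129 0.0557 0.066 ] yaw 0.2142 0.2133 len 0.12136593233165434 0.17219639133044867
[0.5038 0.1005 0.03  ] yaw 0.2199 0.2157 len 0.07419127480384093 0.04939828966992475
bay from housing [0.50335986 0.09968508]
```

View pics/s1.png

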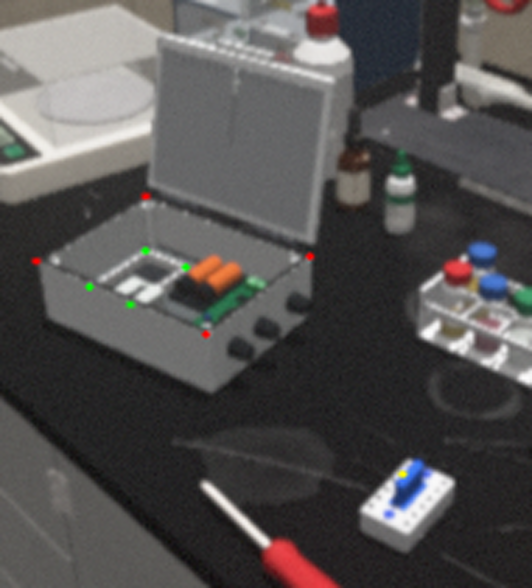

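Request:
carry_out --plan '[[[0, 0, 0, 0, 0, -0.107, 94], [0, 0, 0, 0, 0, -0.107, 94], [0, 0, 0, 0, 0, -0.107, 94], [0, 0, 0, 0, 0, -0.107, 60], [0, 0, 0, 0, 0, -0.107, 45], [-5.2, -30, 0, 0, 0, 0, 45], [-5.2, -30, 0, 0, 0, 0, 45], [-5.2, -30, 0, 0, 0, 0, 45], [-5.2, -30, 0, 0, 0, 0, 45], [-5.2, -30, 0, 0, 0, 0, 45], [-5.2, -30, 0, 0, 0, 0, 45], [-5.2, -30, 0, 0, 0, 0, 45], [-5.2, -30, 0, 0, 0, 0, 45], [-5.2, -30, 0, 0, 0, 0, 45], [-5.2, -30, 0, 0, 0, 0, 45], [-5.2, -30, 0, 0, 0, 0, 45], [-5.2, -30, 0, 0, 0, 0, 45], [-5.2, -30, 0, 0, 0, 0, 45], [-5.2, -30, 0, 0, 0, 0, 45], [-5.2, -30, 0, 0, 0, 0, 45]]]'

```text
time_s: 1.92
ee_pos: [0.3469, 0.0921, 0.2056]
eef_rot: [-3.142, 0.001, -2.942]
force: [0.3, -0.0, -0.4]
grip_width: 0.0451
grip_force: 0.0
```

Request:
carry_out --plan '[[[-5.2, -30, 0, 0, 0, 0, 45], [-5.2, -30, 0, 0, 0, 0, 45], [-5.2, -30, 0, 0, 0, 0, 45], [-5.2, -30, 0, 0, 0, 0, 45], [-5.2, -30, 0, 0, 0, 0, 45], [-5.2, -30, 5, 0, 0, 0, 45], [-5.2, -30, 10, 0, 0, 0, 45], [-5.2, -30, 10, 0, 0, 0, 45], [-5.2, -30, 10, 0, 0, 0, 45], [-5.2, -25, 10, 0, 0, 0, 45], [-5.2, -20, 10, 0, 0, 0, 45], [-3, -15, 10, 0, 0, 0, 45], [0, 0, 10, 0, 0, 0, 45], [0, 0, 0, 0, 0, 0, 45], [0, 0, 0, 0, 0, 0, 45]]]'

```text
time_s: 3.17
ee_pos: [0.4706, -0.2172, 0.1302]
eef_rot: [3.141, -0.001, -2.942]
force: [0.4, 0.7, 0.5]
grip_width: 0.0453
grip_force: 0.0
```

```bash
cat >> h.py <<'E'
def goto(x,y,z,yaw):
    o=telemetry.get_obs(); Rm=R.from_euler('xyz',o['eef_rot']); Rt=R.from_euler('xyz',[np.pi,0,yaw])
    d=np.array([x,y,z])-o['ee_pos']
    print('t',round(o['time_s'],2),'pos',o['ee_pos'].round(4),'rot',o['eef_rot'].round(3),'F',o['force'].round(1),'w',round(o['grip_width'],4),'gf',round(o['grip_force'],1))
    print('rotvec',(Rm.inv()*Rt).as_rotvec().round(3),'then shift mm',(Rt.inv().apply(d)*1e3).round(1),' q',o['qpos'].round(2))
E
python3 - <<'E'
from h import *
goto(.4815,-.2500,.026,3.343)
E
```

```text
t 3.17 pos [ 0.4706 -0.2172  0.1302] rot [ 3.141e+00 -1.000e-03 -2.942e+00] F [0.4 0.7 0.5] w 0.0453 gf 0.0
rotvec [ 0.001 -0.001 -0.002] then shift mm [ -4.1 -34.3 104.2]  q [-0.5   0.31  1.7   0.    1.14 -2.27]
```

Request:
carry_out --plan '[[[-2, -17, 10, 0, 0, 0, 45], [-2.1, -17.3, 10, 0, 0, 0, 45], [0, 0, 20, 0, 0, 0, 30], [0, 0, 20, 0, 0, 0, 30], [0, 0, 20, 0, 0, 0, 30], [0, 0, 12, 0, 0, 0, 30], [0, 0, 8, 0, 0, 0, 30], [0, 0, 4, 0, 0, 0, 30], [0, 0, 0, 0, 0, 0, 30], [0, 0, 0, 0, 0, 0, 30]]]'

```text
time_s: 4.0
ee_pos: [0.4823, -0.2508, 0.0273]
eef_rot: [-3.141, 0.001, -2.942]
force: [1.2, -0.0, -0.3]
grip_width: 0.03
grip_force: 0.0
```

Request:
carry_out --plan '[[[0, 0, 0, 0, 0, 0, 15], [0, 0, 0, 0, 0, 0, 10], [0, 0, 0, 0, 0, 0, 5], [0, 0, 0, 0, 0, 0, 0], [0, 0, 0, 0, 0, 0, 0], [0, 0, 0, 0, 0, 0, 0], [0, 0, 0, 0, 0, 0, 0], [0, 0, 0, 0, 0, 0, 0]]]' --squeeze 25

```text
time_s: 4.67
ee_pos: [0.4821, -0.2509, 0.0269]
eef_rot: [-3.141, 0.0, -2.942]
force: [-1.4, 0.1, 5.6]
grip_width: 0.0088
grip_force: 25.0
```

Request:
carry_out --plan '[[[0, 0, -5, 0, 0, 0, 0], [0, 0, -10, 0, 0, 0, 0], [0, 0, -20, 0, 0, 0, 0], [0, 0, -25, 0, 0, 0, 0], [0, 0, -25, 0, 0, 0, 0], [0, 0, -20, 0, 0, 0, 0], [0, 0, -10, 0, 0, 0, 0], [0, 0, -5, 0, 0, -0.015, 0], [-3, 10, 0, 0, 0, 0, 0], [-6, 20, 0, 0, 0, 0, 0], [-8, 28, 0, 0, 0, 0, 0], [-8, 28, 0, 0, 0, 0, 0], [-8, 28, 0, 0, 0, 0, 0], [-8, 28, 0, 0, 0, 0, 0], [-8, 28, 0, 0, 0, 0, 0], [-8, 28, 0, 0, 0, 0, 0], [-8, 28, 0, 0, 0, 0, 0], [-8, 28, 0, 0, 0, 0, 0], [-8, 28, 0, 0, 0, 0, 0]]]'

```text
time_s: 6.25
ee_pos: [0.5, 0.0441, 0.145]
eef_rot: [3.141, -0.002, -2.927]
force: [1.3, -0.7, -1.8]
grip_width: 0.009
grip_force: 25.0
```

Request:
carry_out --plan '[[[-8, 28, 0, 0, 0, 0, 0], [-5, 18, 0, 0, 0, 0, 0], [0, 0, 0, 0, 0, 0, 0], [0, 0, 0, 0, 0, 0, 0]]]'

```text
time_s: 6.58
ee_pos: [0.5031, 0.0907, 0.1451]
eef_rot: [3.141, -0.002, -2.925]
force: [-0.8, 0.6, -0.6]
grip_width: 0.0083
grip_force: 25.0
```

```bash
python3 - <<'E'
from h import *
goto(.5036,.1001,.110,3.356)
c=snap('scene'); p=c['pixels'][:,:,::-1]
cv2.imwrite('pics/s2.png',cv2.resize(p[90:250,150:310],None,fx=3.7,fy=3.7,interpolation=cv2.INTER_CUBIC))
# expected can corners if grasped at tab centre, tip 5mm above can top
o=telemetry.get_obs(); T=R.from_euler('xyz',o['eef_rot'])
P=o['ee_pos']+T.apply([[sx*.032,sy*.02,z] for z in(.005,.027) for sx in(-1,1) for sy in(-1,1)])
print(((proj(c,P)-[150,90]+.5)*3.7-.5).round(0).tolist())
E
```

```text
t 6.58 pos [0.5031 0.0907 0.1451] rot [ 3.141e+00 -2.000e-03 -2.925e+00] F [-0.8  0.6 -0.6] w 0.0083 gf 25.0
rotvec [ 0.    -0.002  0.002] then shift mm [-2.5  9.1 35.1]  q [ 0.11  0.27  1.7  -0.    1.17 -1.68]
[[306.0, 252.0], [260.0, 237.0], [238.0, 292.0], [191.0, 274.0], [309.0, 283.0], [263.0, 267.0], [241.0, 323.0], [195.0, 305.0]]
```

View pics/s2.png

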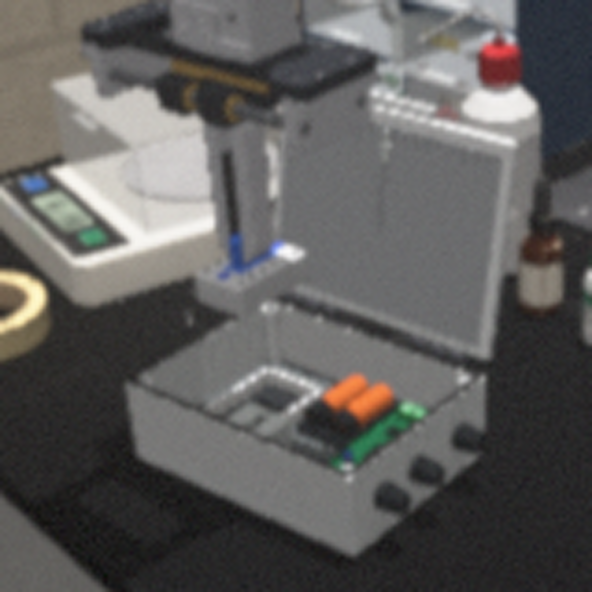

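Request:
carry_out --plan '[[[-1.5, 4.5, 0, 0, 0, 0, 0], [-1, 4.6, 0, 0, 0, 0, 0], [0, 0, 10, 0, 0, 0, 0], [0, 0, 18, 0, 0, 0, 0], [0, 0, 18, 0, 0, 0, 0], [0, 0, 12, 0, 0, 0, 0], [0, 0, 7, 0, 0, 0, 0], [0, 0, 0, 0, 0, 0, 0], [0, 0, 0, 0, 0, 0, 0]]]'

```text
time_s: 7.38
ee_pos: [0.5045, 0.099, 0.0814]
eef_rot: [3.142, -0.0, -2.928]
force: [0.3, 0.1, -2.0]
grip_width: 0.0088
grip_force: 25.0
```

```bash
python3 - <<'E'
from h import *
goto(.5036,.1001,.046,3.356)
E
```

```text
t 7.38 pos [0.5045 0.099  0.0814] rot [ 3.142 -0.    -2.928] F [ 0.3  0.1 -2. ] w 0.0088 gf 25.0
rotvec [ 0.    -0.    -0.001] then shift mm [ 0.7  1.3 35.4]  q [ 0.12  0.36  1.75  0.    1.03 -1.66]
```

Request:
carry_out --plan '[[[0.7, 1.2, 4, 0, 0, 0, 0], [0, 0, 8, 0, 0, 0, 0], [0, 0, 8, 0, 0, 0, 0], [0, 0, 6, 0, 0, 0, 0], [0, 0, 4, 0, 0, 0, 0], [0, 0, 3, 0, 0, 0, 0], [0, 0, 1, 0, 0, 0, 0], [0, 0, 0, 0, 0, 0, 0], [0, 0, 0, 0, 0, 0, 0]]]'

```text
time_s: 8.13
ee_pos: [0.5037, 0.1002, 0.0476]
eef_rot: [-3.142, 0.0, -2.927]
force: [0.5, -0.1, -0.5]
grip_width: 0.0089
grip_force: 25.0
```

Request:
carry_out --plan '[[[0, 0, 1.5, 0, 0, 0, 0], [0, 0, 1.5, 0, 0, 0, 0], [0, 0, 0, 0, 0, 0, 0], [0, 0, 0, 0, 0, 0, 0]]]'

```text
time_s: 8.47
ee_pos: [0.5038, 0.1002, 0.0449]
eef_rot: [-3.141, 0.001, -2.927]
force: [-1.6, -0.8, 4.8]
grip_width: 0.0087
grip_force: 25.0
```

Request:
carry_out --plan '[[[0, 0, 0, 0, 0, 0, 20], [0, 0, 0, 0, 0, 0, 28], [0, 0, 0, 0, 0, 0, 28], [0, 0, -5, 0, 0, 0, 28], [0, 0, -15, 0, 0, 0, 28], [0, 0, -25, 0, 0, 0, 28], [0, 0, -30, 0, 0, 0, 28], [0, 0, -30, 0, 0, 0, 28], [0, 0, -30, 0, 0, 0, 20], [0, 0, -30, 0, 0, 0, 10], [0, 0, -30, 0, 0, 0, 0], [0, 0, -20, 0, 0, 0, 0], [0, 0, -5, 0, 0, 0, 0], [0, 0, 0, 0, 0, 0, 0]]]'

```text
time_s: 9.63
ee_pos: [0.5039, 0.1002, 0.2656]
eef_rot: [-3.141, 0.002, -2.927]
force: [-0.2, 0.2, -0.9]
grip_width: 0.0003
grip_force: 0.0
```

```bash
python3 - <<'E'
from h import *
c=snap('top'); s=snap('scene')
f=lambda q:(np.array(q,float)+.5)/3.8-.5+np.array([95,120])
Rz=R.from_euler('z',.2145); H=np.array([.5129,.0557,0])
for z in(.21,.215,.22): print(z,(Rz.inv().apply(plane(c,f([[33,127],[443,45],[40,138],[447,58]]),z)-H)*1e3).round(1).tolist())
goto(.5036,.1001,.26,3.356)
a=cv2.resize(c['pixels'][120:275,95:255,::-1],None,fx=2.4,fy=2.4,interpolation=cv2.INTER_CUBIC)
b=cv2.resize(s['pixels'][95:250,160:320,::-1],None,fx=2.4,fy=2.4,interpolation=cv2.INTER_CUBIC)
cv2.imwrite('pics/m3.png',np.hstack([a,b]))
E
```

```text
0.21 [[109.2, 95.5, 210.0], [108.5, -93.4, 210.0], [103.4, 92.8, 210.0], [102.1, -94.2, 210.0]]
0.215 [[107.3, 93.8, 215.0], [106.5, -93.9, 215.0], [101.4, 91.1, 215.0], [100.2, -94.7, 215.0]]
0.22 [[105.3, 92.0, 220.0], [104.5, -94.4, 220.0], [99.5, 89.3, 220.0], [98.2, -95.2, 220.0]]
t 9.73 pos [0.5031 0.1001 0.2631] rot [ 3.141e+00 -2.000e-03 -2.927e+00] F [ 0.1 -0.9  0.2] w 0.0006 gf 0.0
rotvec [ 0.    -0.002 -0.   ] then shift mm [-0.4 -0.1  3.1]  q [ 0.13  0.18  1.54  0.    1.43 -1.66]
```

View pics/m3.png

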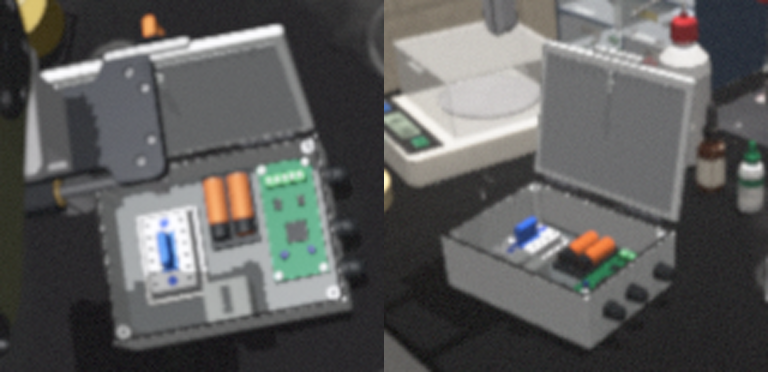

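Request:
carry_out --plan '[[[-5, -5, 0, 0, 0, 0, 0], [-10, -10, 0, 0, 0, 0, 0], [-15, -15, 0, 0, 0, 0, 0], [-20, -15, 0, 0, 0, 0, 0], [-20, -15, 0, 0, 0, 0, 0], [-20, -15, 0, 0, 0, 0, 0], [-20, -15, 0, 0, 0, 0, 0], [-15, -5, 0, 0, 0, 0, 0], [-5, -5, 0, 0, 0, 0, 0], [0, 0, 0, 0, 0, 0, 0], [0, 0, 0, 0, 0, 0, 0]]]'

```text
time_s: 10.65
ee_pos: [0.6514, 0.03, 0.2634]
eef_rot: [3.141, -0.002, -2.927]
force: [0.1, -0.3, -0.3]
grip_width: 0.0004
grip_force: 0.0
```

```bash
python3 - <<'E'
from h import *
goto(.6516,.0297,.190,3.356)
E
```

```text
t 10.65 pos [0.6514 0.03   0.2634] rot [ 3.141e+00 -2.000e-03 -2.927e+00] F [ 0.1 -0.3 -0.3] w 0.0004 gf 0.0
rotvec [ 0.    -0.002 -0.   ] then shift mm [-0.1 -0.3 73.4]  q [-0.01  0.51  1.1   0.    1.53 -1.8 ]
```

Request:
carry_out --plan '[[[0, 0, 10, 0, 0, 0, 0], [0, 0, 18, 0, 0, 0, 0], [0, 0, 18, 0, 0, 0, 0], [0, 0, 15, 0, 0, 0, 0], [0, 0, 10, 0, 0, 0, 0], [0, 0, 2, 0, 0, 0, 0], [5, 0, 0, 0, 0, 0, 0], [8, 0, 0, 0, 0, 0, 0], [8, 0, 0, 0, 0, 0, 0], [8, 0, -1, 0, 0, 0, 0], [8, 0, -1, 0, 0, 0, 0], [7, 0, -1, 0, 0, 0, 0], [0, 0, 0, 0, 0, 0, 0]]]'

```text
time_s: 11.73
ee_pos: [0.6081, 0.0205, 0.1955]
eef_rot: [-3.141, 0.001, -2.928]
force: [-0.6, 0.5, 0.3]
grip_width: 0.0002
grip_force: 0.0
```

Request:
carry_out --plan '[[[10.6, 0, 0.5, 0, 0, 0, 0], [10.6, 0, 0.5, 0, 0, 0, 0], [12.1, 0, 3, 0, 0, 0, 0], [12.1, 0, 3, 0, 0, 0, 0], [11.2, 0, 5.3, 0, 0, 0, 0], [11.2, 0, 5.3, 0, 0, 0, 0], [10, 0, 7.4, 0, 0, 0, 0], [10, 0, 7.4, 0, 0, 0, 0], [0, 0, 0, 0, 0, 0, 0], [0, 0, 0, 0, 0, 0, 0]]]'

```text
time_s: 12.57
ee_pos: [0.5232, 0.002, 0.1625]
eef_rot: [-3.142, 0.0, -2.928]
force: [0.4, -0.2, 0.1]
grip_width: 0.0003
grip_force: 0.0
```

```bash
cat >> h.py <<'E'
H=np.array([.5129,.0557,0]); RH=R.from_euler('z',.2145)
def hw(p): return H+RH.apply(p)
E
python3 - <<'E'
from h import *
goto(*hw([-.0022,-.055,.1625]),3.356)
s=snap('scene','s4.png')
E
```

```text
t 12.57 pos [0.5232 0.002  0.1625] rot [-3.142  0.    -2.928] F [ 0.4 -0.2  0.1] w 0.0003 gf 0.0
rotvec [-0.  0. -0.] then shift mm [ 0.8 -0.4 -0. ]  q [-0.07  0.28  1.65 -0.    1.21 -1.85]
```

View pics/s4.png

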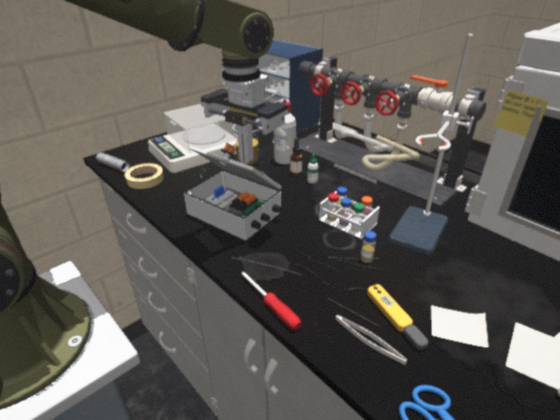

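Request:
carry_out --plan '[[[8.4, 0, 9.3, 0, 0, 0, 0], [8.4, 0, 9.3, 0, 0, 0, 0], [6.3, 0, 10.8, 0, 0, 0, 0], [6.3, 0, 10.8, 0, 0, 0, 0], [4.1, 0, 11.8, 0, 0, 0, 0], [4.1, 0, 10, 0, 0, 0, 0], [2, 0, 8, 0, 0, 0, 0], [1.5, 0, 8, 0, 0, 0, 0], [0, 0, 5, 0, 0, 0, 0], [0, 0, 0, 0, 0, 0, 0], [0, 0, 0, 0, 0, 0, 0]]]'

```text
time_s: 13.53
ee_pos: [0.4831, -0.0067, 0.0791]
eef_rot: [3.142, -0.0, -2.927]
force: [-0.3, -0.2, -0.7]
grip_width: 0.0008
grip_force: 0.0
```

Request:
carry_out --plan '[[[0, 0, 3, 0, 0, 0, 0], [0, 0, 2, 0, 0, 0, 0], [0, 0, 1, 0, 0, 0, 0], [0, 0, 0, 0, 0, 0, 0], [0, 0, 0, 0, 0, 0, 0]]]'

```text
time_s: 13.95
ee_pos: [0.4834, -0.0067, 0.0741]
eef_rot: [-3.141, 0.001, -2.927]
force: [-3.4, 0.6, 12.7]
grip_width: 0.0005
grip_force: 6.4
```

Request:
carry_out --plan '[[[0, 0, -10, 0, 0, 0, 0], [0, 0, -25, 0, 0, 0, 0], [0, 0, -25, 0, 0, 0, 0], [0, 10, -20, 0, 0, 0, 30], [0, 20, -10, 0, 0, 0, 30], [0, 25, 0, 0, 0, 0, 30], [0, 25, 0, 0, 0, 0, 30], [0, 25, 0, 0, 0, 0, 30], [0, 25, 0, 0, 0, 0, 30], [0, 25, 0, 0, 0, 0, 30], [0, 25, 0, 0, 0, 0, 30], [0, 20, 0, 0, 0, 0, 30], [0, 10, 0, 0, 0, 0, 30], [0, 0, 0, 0, 0, 0, 30]]]'

```text
time_s: 15.12
ee_pos: [0.4379, 0.1998, 0.1633]
eef_rot: [3.141, 0.0, -2.925]
force: [0.2, -0.3, 0.4]
grip_width: 0.0299
grip_force: 0.0
```

```bash
python3 - <<'E'
from h import *
goto(*hw([-.05,0,.15]),3.356)
cs=[snap('top'),snap('scene')]; out=[]; rays=[]
for c in cs:
    p=c['pixels'][:,:,::-1].copy(); hsv=cv2.cvtColor(p,cv2.COLOR_BGR2HSV)
    u=proj(c,[hw([-.05,0,.1])])[0]; x,y=u.round().astype(int)
    m=cv2.inRange(hsv,(3,130,80),(22,255,255)); roi=np.zeros_like(m); roi[y-25:y+25,x-25:x+25]=255; m&=roi
    k=max(cv2.findContours(m,0,2)[0],key=cv2.contourArea); r=cv2.minAreaRect(k); M=cv2.moments(m,True); g=[M['m10']/M['m00'],M['m01']/M['m00']]
    w=plane(c,cv2.boxPoints(r),.109); print('exp',u.round(1),'got',np.round(g,1),r,[ (yawof(w[i]-w[i-1]).round(3),np.linalg.norm(w[i]-w[i-1]).round(4)) for i in(0,1)])
    for z in (.100,.105,.109): print(z,(RH.inv().apply(plane(c,[g],z)-H)*1e3).round(1))
    rays.append(ray(c,[g]))
    out.append(cv2.resize(p[y-45:y+45,x-45:x+45],None,fx=4.2,fy=4.2,interpolation=cv2.INTER_CUBIC))
A=[];b=[]
for o,d in rays:
    d=d[0]/np.linalg.norm(d[0]); Q=np.eye(3)-np.outer(d,d); A.append(Q); b.append(Q@o)
P=np.linalg.lstsq(np.vstack(A),np.hstack(b),rcond=None)[0]; print('tri',P.round(4),(RH.inv().apply(P-H)*1e3).round(1))
cv2.imwrite('pics/stud.png',np.hstack(out))
E
```

```text
t 15.12 pos [0.4379 0.1998 0.1633] rot [ 3.141  0.    -2.925] F [ 0.2 -0.3  0.4] w 0.0299 gf 0.0
rotvec [0.    0.    0.002] then shift mm [   7.4 -156.7   13.3]  q [ 0.35  0.19  1.76  0.    1.19 -1.44]
exp [184.7 241.9] got [184.7 243.8] ((184.5, 242.5), (15.0, 7.0), 90.0) [(np.float64(0.058), np.float64(0.0276)), (np.float64(-1.545), np.float64(0.013))]
0.1 [[-53.5   0.5 100. ]]
0.105 [[-54.3  -0.4 105. ]]
0.109 [[-54.9  -1.2 109. ]]
exp [215.8 188.7] got [216.1 188.1] ((216.09999084472656, 188.30003356933594), (6.324554920196533, 10.119288444519043), 71.56504821777344) [(np.float64(1.137), np.float64(0.0269)), (np.float64(-0.133), np.float64(0.0243))]
0.1 [[-47.8   1.  100. ]]
0.105 [[-53.6  -5.  105. ]]
0.109 [[-58.2  -9.8 109. ]]
tri [0.4617 0.0431 0.1032] [-52.7  -1.4 103.2]
```

View pics/stud.png

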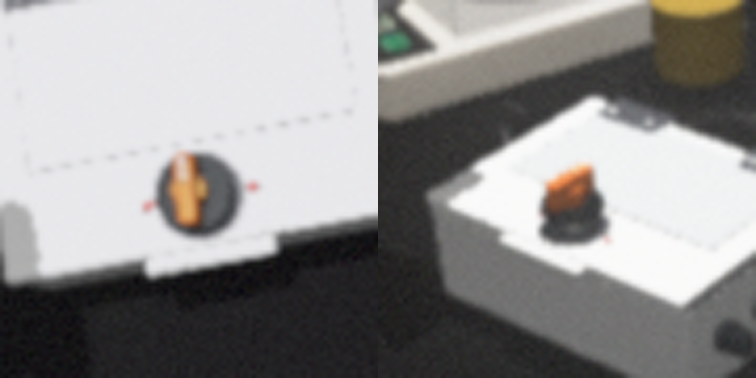

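Request:
carry_out --plan '[[[1, -10, 0, 0, 0, 0, 30], [1, -20, 0, 0, 0, 0, 30], [1, -25, 0, 0, 0, 0, 30], [1, -25, 0, 0, 0, 0, 30], [1, -25, 0, 0, 0, 0, 30], [1, -25, 0, 0, 0, 0, 30], [1, -17, 0, 0, 0, 0, 30], [0.9, -9.7, 0, 0, 0, 0, 30], [0, 0, 13, 0, 0, 0, 30], [0, 0, 0, 0, 0, 0, 30], [0, 0, 0, 0, 0, 0, 30]]]'

```text
time_s: 16.13
ee_pos: [0.4635, 0.0432, 0.1499]
eef_rot: [3.141, -0.001, -2.928]
force: [0.6, 0.6, -0.5]
grip_width: 0.0298
grip_force: 0.0
```

```bash
python3 - <<'E'
from h import *
goto(*hw([-.0505,0,.0925]),3.356)
E
```

```text
t 16.13 pos [0.4635 0.0432 0.1499] rot [ 3.141e+00 -1.000e-03 -2.928e+00] F [ 0.6  0.6 -0.5] w 0.0298 gf 0.0
rotvec [ 0.    -0.001 -0.001] then shift mm [-0.4  1.7 57.4]  q [ 0.01  0.17  1.82  0.    1.15 -1.77]
```

Request:
carry_out --plan '[[[-0.4, 1.7, 8, 0, 0, 0, 30], [0, 0, 15, 0, 0, 0, 30], [0, 0, 15, 0, 0, 0, 30], [0, 0, 12, 0, 0, 0, 30], [0, 0, 7, 0, 0, 0, 30], [0, 0, 0, 0, 0, 0, 30], [0, 0, 0, 0, 0, 0, 15], [0, 0, 0, 0, 0, 0, 10], [0, 0, 0, 0, 0, 0, 5], [0, 0, 0, 0, 0, 0, 5], [0, 0, 0, 0, 0, 0, 5], [0, 0, 0, 0, 0, 0, 5]]]' --squeeze 12

```text
time_s: 17.13
ee_pos: [0.4643, 0.0453, 0.0935]
eef_rot: [-3.141, 0.001, -2.927]
force: [2.1, -2.5, 0.9]
grip_width: 0.0087
grip_force: 12.0
```

```bash
python3 - <<'E'
from h import *
goto(*hw([-.0505,0,.078]),3.356)
E
```

```text
t 17.13 pos [0.4643 0.0453 0.0935] rot [-3.141e+00  1.000e-03 -2.927e+00] F [ 2.1 -2.5  0.9] w 0.0087 gf 12.0
rotvec [-0.001  0.001 -0.   ] then shift mm [ 0.8 -0.2 15.5]  q [ 0.02  0.25  1.87 -0.    1.02 -1.77]
```

Request:
carry_out --plan '[[[0, 0, 3, 0, 0, 0, 5], [0, 0, 4, 0, 0, 0, 5], [0, 0, 4, 0, 0, 0, 5], [0, 0, 3, 0, 0, 0, 5], [0, 0, 1, 0, 0, 0, 5], [0, 0, 0, 0, 0, 0, 5], [0, 0, 0, 0, 0, 0, 5]]]'

```text
time_s: 17.72
ee_pos: [0.4647, 0.0454, 0.0787]
eef_rot: [-3.141, 0.002, -2.927]
force: [0.5, -2.9, 11.7]
grip_width: 0.009
grip_force: 12.0
```

Request:
carry_out --plan '[[[0, 0, 0.7, 0, 0, 0, 5], [0, 0, 0.5, 0, 0, 0, 5], [0, 0, 0, 0, 0, 0, 5], [0, 0, 0, 0, 0, 0, 5]]]'

```text
time_s: 18.05
ee_pos: [0.4648, 0.0454, 0.0782]
eef_rot: [-3.141, 0.003, -2.927]
force: [-4.4, -4.0, 23.0]
grip_width: 0.0094
grip_force: 16.2
```

Request:
carry_out --plan '[[[0, 0, 0.2, 0, 0, 0.05, 5], [0, 0, 0, 0, 0, 0.1, 5], [0, 0, 0, 0, 0, 0.1, 5], [0, 0, 0, 0, 0, 0.1, 5], [0, 0, 0, 0, 0, 0.1, 5], [0, 0, 0, 0, 0, 0.1, 5], [0, 0, 0, 0, 0, 0.1, 5], [0, 0, 0, 0, 0, 0.1, 5], [0, 0, 0, 0, 0, 0, 5]]]'

```text
time_s: 18.8
ee_pos: [0.465, 0.0458, 0.0782]
eef_rot: [3.139, 0.002, 2.599]
force: [-3.5, 1.0, 25.4]
grip_width: 0.009
grip_force: 16.3
```

Request:
carry_out --plan '[[[0, 0, 0, 0, 0, 0.1, 5], [0, 0, 0, 0, 0, 0.1, 5], [0, 0, 0, 0, 0, 0.1, 5], [0, 0, 0, 0, 0, 0.1, 5], [0, 0, 0, 0, 0, 0.1, 5], [0, 0, 0, 0, 0, 0.1, 5], [0, 0, 0, 0, 0, 0.1, 5], [0, 0, 0, 0, 0, 0.1, 5], [0, 0, 0, 0, 0, 0.02, 5], [0, 0, 0, 0, 0, 0, 5], [0, 0, 0, 0, 0, 0, 5]]]'

```text
time_s: 19.72
ee_pos: [0.4654, 0.0461, 0.0783]
eef_rot: [3.137, -0.0, 1.786]
force: [0.1, 4.2, 22.4]
grip_width: 0.0089
grip_force: 16.1
```

```bash
python3 - <<'E'
from h import *
goto(*hw([-.0505,0,.078]),3.356-1.57); print(telemetry.get_obs()['moment'])
E
```

```text
t 19.72 pos [0.4654 0.0461 0.0783] rot [ 3.137 -0.     1.786] F [ 0.1  4.2 22.4] w 0.0089 gf 16.1
rotvec [ 0.004 -0.    -0.   ] then shift mm [-0.8 -2.   0.3]  q [ 0.02  0.27  1.88  0.    0.98 -0.2 ]
[0.6376508  0.06004445 0.01164218]
```

Request:
carry_out --plan '[[[0, 0, 0, 0, 0, 0, 14], [0, 0, 0, 0, 0, 0, 18], [0, 0, -1, 0, 0, 0, 24], [0, 0, -1, 0, 0, 0, 30], [0, 0, -4, 0, 0, 0, 30], [0, 0, -10, 0, 0, 0, 30], [0, 0, -20, 0, 0, 0, 30], [0, 0, -25, 0, 0, 0, 30], [0, 0, -25, 0, 0, 0, 30], [20, 0, -25, 0, 0, 0, 30], [25, 0, -20, 0, 0, 0, 30], [30, 0, 0, 0, 0, 0, 30], [30, 0, 0, 0, 0, 0, 30], [30, 0, 0, 0, 0, 0, 30], [20, 0, 0, 0, 0, 0, 30], [10, 0, 0, 0, 0, 0, 30], [0, 0, 0, 0, 0, 0, 30]]]'

```text
time_s: 21.13
ee_pos: [0.428, 0.2079, 0.2075]
eef_rot: [-3.141, -0.0, 1.788]
force: [0.9, -0.8, -0.5]
grip_width: 0.0302
grip_force: 0.0
```

```bash
python3 - <<'E'
from h import *
o=telemetry.get_obs(); print(o['ee_pos'],o['force'])
out=[]
for n in('top','scene'):
    c=snap(n); p=c['pixels'][:,:,::-1]; x,y=proj(c,[hw([-.05,0,.09])])[0].round().astype(int)
    out.append(cv2.resize(p[y-45:y+45,x-45:x+45],None,fx=4.2,fy=4.2,interpolation=cv2.INTER_CUBIC))
cv2.imwrite('pics/fin.png',np.hstack(out))
E
```

```text
[0.42804799 0.207889   0.20753793] [ 0.88003674 -0.8043136  -0.47433636]
```

View pics/fin.png

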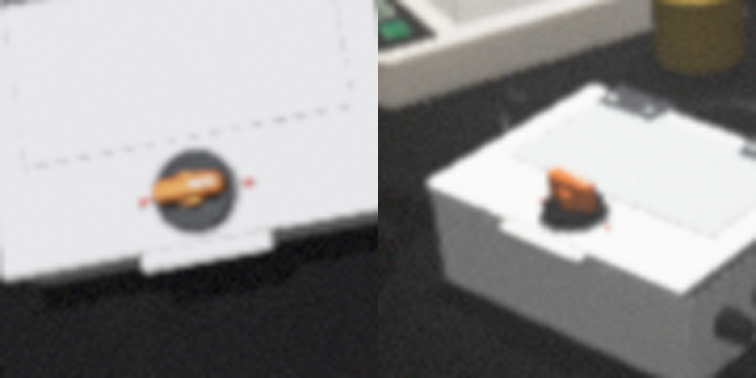

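The wing, at (190,186) in the crop, lies in line with the two red dots. The flange sits low against the shut cover, so the stud is locked and staying down. Nothing touches the arm.

```bash
python3 -c "
from h import *
print(ctrl.hand_in())"
```

```text
the job is handed in; nothing more can be done
None
```

The cartridge is seated flat in its bay, the cover is shut, and the stud is pushed in and turned to locked; the job was handed in at about 21 s on the robot's clock, with no bystander touched as far as I could see.

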